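Trace the seam round a dental cast

TASK

Take the blue-handled spring-tipped stylus from the wooden stand and run its ball tip along the C-shaped seam groove around the dental cast, from the blue end to the red end, slowly (a few centimetres per second at most) and with light, steady pressure on the groove's floor all the way, neither pressing hard nor touching the cast or ring outside the groove. Then put the stylus back upright in its hole in the stand, fully down on its collar, let it go, and leave everything else as it was.

Things in the scene. Friction and masses are not known exactly. Their poses are not given: they have to be found in the camera images.
- stylus: Tracing stylus upright in one hole of the stand (either one). Origin on its axis at the underside of its steel collar (26 dia, z 0 to 6), which rests on the stand's top; z up. BLUE square handle 16 x 16, z 6 to 56, sides along x and y (grip at about z 31). Below: steel barrel 10 dia down to z -45, then a thin brass plunger with a ball 6 dia, lowest point z -62. About 80 g
- tip (a point): centre of the stylus's brass ball tip (6 dia), on its axis 59 below its origin when not pressed. The plunger is sprung: it gives way up into the barrel by at most 5 mm, 0.7 N to start and 1.3 N more per mm (about 7 N fully in); beyond that the stylus is rigid
- stand: fixed wooden stand 70 x 150 x 80 high with two vertical through holes 18 dia, 72 apart along its y; origin under its centre, z up
- stand_hole0 (a point): mouth centre of the stand's +y hole, on its top face (80 high)
- stand_hole1 (a point): mouth centre of the stand's -y hole, on its top face (80 high)
- flask: Fixed model table, origin under its centre. Its round head (104 dia: steel ring round a cream dental cast with teeth 10 high, inside radius 28) has the C-shaped seam groove in its top between cast and ring: radius 38 about the vertical axis, 11 wide, 5 deep, closed by a BLUE block at the start (+113 deg from the body's +x, counter-clockwise) and a RED block at the end (-113)
- seam0 (a point): point 0 of 0..8 along the middle of the seam groove, at 99.0 deg from the flask's +x, radius 38 (near the BLUE start end); the head is clamped on a ball joint at an unreported tilt, up to 10 deg in any direction, about the axis at height 80: the groove's floor lies on average at height 77, but up to 6 mm higher or lower from place to place; follow it by feel
- seam1 (a point): point 1 of 0..8 along the middle of the seam groove, at 74.25 deg from the flask's +x, radius 38; height as for seam0
- seam2 (a point): point 2 of 0..8 along the middle of the seam groove, at 49.5 deg from the flask's +x, radius 38; height as for seam0
- seam3 (a point): point 3 of 0..8 along the middle of the seam groove, at 24.75 deg from the flask's +x, radius 38; height as for seam0
- seam4 (a point): point 4 of 0..8 along the middle of the seam groove, at 0.0 deg from the flask's +x, radius 38; the head is clamped on a ball joint at an unreported tilt, up to 10 deg in any direction, about the axis at height 80: the groove's floor lies on average at height 77, but up to 6 mm higher or lower from place to place; follow it by feel
- seam5 (a point): point 5 of 0..8 along the middle of the seam groove, at -24.75 deg from the flask's +x, radius 38; height as for seam0
- seam6 (a point): point 6 of 0..8 along the middle of the seam groove, at -49.5 deg from the flask's +x, radius 38; height as for seam0
- seam7 (a point): point 7 of 0..8 along the middle of the seam groove, at -74.25 deg from the flask's +x, radius 38; height as for seam0
- seam8 (a point): point 8 of 0..8 along the middle of the seam groove, at -99.0 deg from the flask's +x, radius 38 (near the RED finish end); height as for seam0
- scraper: flat-bladed scraper with a YELLOW square handle, same size as the stylus, in the other hole of the stand; not used. Origin on its axis under the collar. Leave alone
- pink_tin: round metal tin of pink wax, 72 dia x 22 high, origin under its centre. Leave alone
- white_tin: round metal tin of white wax, 68 dia x 20 high, origin under its centre. Leave alone
- jar: amber jar with white cap, 52 dia x 62 high, origin under its centre. Leave alone
- brush: brush lying on the bench, 170 long, origin under its middle. Leave alone
- spatula: spatula lying on the bench between robot and work, 190 long, origin under its middle. Leave alone
- cast: small cream plaster tooth cast, 55 x 62 x 27 high, origin under its centre. Leave alone
Mind the look-alikes: they are no part of the job. Leave any pink look-alike of the stylus alone.

How it is judged:
By the outcome, as a careful person would: the job done as asked, in the order asked, and still so for the second after the job is handed in, with the robot touching nothing.
It also fails if it takes over 72 s, if anything falls off the work surface, if the arm or the gripper's body presses on something with over 40 N, if the wrist force passes 120 N, or if a joint passes its speed limit or range.

ROBOT

A 7-joint arm with a two-finger parallel gripper is mounted at the origin on the work surface. World frame = base frame: x ahead of the robot, y to its left, z up, the work surface at z = 0. Lengths are in m, angles in rad, forces in N, time in s.
With the tool pointing down it reaches from about 0.4 to 0.85 m from the base axis. Payload 10.4 kg.
Tool frame: the origin (TCP) lies on the centre line of the jaws, within the pads' length; the fingertips stand 14 mm ahead of it and the grasp point (between the pads) lies 5 mm behind it; z points along the fingers, y is the line along which they close (so a half turn about z gives the same grasp; the last joint's range is limited). The gripper opens to 87 mm and grips with 3 to 60 N. Pads are 19 mm wide; open, the fingers measure 117 mm over their backs; the gripper's body (75 mm by 190 mm) begins 51 mm behind the grasp point.
Start: joints at [-1.276, 0.332, -0.065, 1.46, 0.022, 1.35, -0.088], TCP at [0.195, 0.594, 0.216] pointing down, gripper open.
Joint ranges: [-2.6, 2.6], [-0.5, 2.12], [-1.47, 1.34], [0.16, 2.42], [-1.27, 4.41], [0.06, 2.06], [-2.6, 2.6]. Speed limits (rad/s): [2.22, 2.22, 2.79, 2.79, 3.14, 3.14, 3.14].

INTERFACE

Orientations are given as a rotation vector (axis times angle).
In Python, from cell import ctrl, eyes, sign_off gives the robot as it stands.
- The arm moves only by the tool apply_moves, never from a script. Its argument "targets" is a list of rows, each a list of 2 entries, a list of its own where there are three numbers: the shift along the tool's x, y, z in mm, then the turn, a rotation vector about the tool's x, y, z in degrees. A call has 1 to 5 rows; each row shifts and turns the commanded pose from where the row before left it, along the tool's axes as they then stand; what a row does not reach is not made up. A row lasts 1/8 s, in which the tool goes at most 62.5 mm and 10.7 degrees, less where a joint would pass 70% of its speed; a pose out of reach is approached as far as the arm can. A call is refused whole if a number of a shift passes 62.5 or a number of a turn 10.7, either way. A call with a gripper value outside its range is refused whole. "fingers" is the opening in per cent of the stroke, from 0 (shut) to 100 (fully open), set as the call begins (left out, the last holds). The fingers move at their own pace and stop on an object; the grip force is fixed at half the most. Time passes only in rows, so rows that do not move let the fingers close. It gives the time, the measured TCP pose, the force, the opening and the grip force at its end, in the units of the state.
- ctrl.state(): the state, without advancing time (a new reading comes with each control period).
- eyes.read_camera(name): name is "scene" or "top" or "wrist"; returns (picture, depth): 400x640x3 uint8, blue, green, red; 400x640 float32, m along the optical axis (not along the pixel's ray), 0 where there is no reading.
- eyes.calibration(name): a dict with "camera_matrix" (3x3 intrinsics, pixels), "eye" and "rotation" of the camera in the world; the wrist camera has in their place "mount" (4x4, takes a point from camera to tool coordinates, whose origin is the TCP and whose axes are the flange's). Camera axes: x right, y up, looking along -z (the intrinsics and any distortion apply to the point x, -y, -z); pixel columns grow to the right and rows downward; lengths in m; the calibration is good to about 2 mm. A picture is of the moment at which its call begins: read the wrist's pose just before it. calibration takes no time and is no camera call.
- sign_off(): hands the job in; it is judged then, once.
Trained networks look in the newest picture that a camera, given by its name, has taken for a name from the list of things; names that differ only in an ending like _2 or _b are one class to them, and where a whole thing is asked for, a point or a joint stands for the part that bears it (a point fixed in the world has none). Each returns a list of dicts, best first, with "p" (0 to 1); they miss things now and then, are a little off and sometimes report something else, mostly with a low value. They report only what shows in the picture. A call takes as long as a camera call. They do not tell look-alikes from the thing itself.
- eyes.spot_in(camera, name): "rect" ([left, top, right, bottom] in pixels, round what is visible of it).
- eyes.trace(camera, name): "region" (400x640 bool, what is visible of it) and "rect" ([left, top, right, bottom] in pixels, round what is visible of it).
- eyes.mark_of(camera, name): "pixel" ([row, column] in pixels: a listed point, or the origin of a listed thing).
The state is a dict: "t": time; "q": joint angles; "joint_vel": joint speeds; "joint_torque": joint torques, N m; "position": TCP position; "tool_rot": TCP orientation; "wrist_force": force on the tool from outside, world axes, zero at the start; "moment": the same for the moment, N m; "width": finger opening in m; "grasp_force": force on a finger pad.
Only numpy, scipy, OpenCV 4.12 (cv2) and the standard library are available. Lean on these libraries where they do the work, as an engineer would, in place of code of your own. Each camera call takes 0.05 s, during which the arm holds its last target. There are 200 camera calls.

## Working session

There is one attempt and no reset: what is moved stays moved. The work goes in short steps, Python scripts to look and compute and a tool call to move; the robot and the scene stay as the last step left them, time stands still between calls to the robot, and variables do not carry over. Pictures are saved under pics/ and viewed, at most 10 in all, crops included, and the job is handed in when it is done.

Besides the shell and the picture viewer there is one more tool, called after "Call:" as name(argument=value, ...) on one line, values as JSON. apply_moves: Moves the arm, as the interface text tells. Its arguments: {"type":"object","properties":{"targets":{"type":"array"},"fingers":{"type":"number"}},"required":["targets"]}

```bash
mkdir -p pics; ls
cat > h.py <<'E'
import numpy as np, cv2
from cell import ctrl, eyes, sign_off
from scipy.spatial.transform import Rotation as R
def cam(name, st=None):
    c=eyes.calibration(name); K=np.array(c["camera_matrix"])
    if "eye" in c:
        return K,np.array(c["rotation"]),np.array(c["eye"])
    M=np.array(c["mount"]); T=R.from_rotvec(st["tool_rot"]).as_matrix()
    return K,T@M[:3,:3],T@M[:3,3]+np.array(st["position"])
def ray(K,Rm,e,rc):
    r,c=rc; d=np.linalg.inv(K)@[c,r,1]; return Rm@np.array([d[0],-d[1],-d[2]])*1.0
def at_z(K,Rm,e,rc,z):
    d=ray(K,Rm,e,rc); return e+d*(z-e[2])/d[2]
def cloud(K,Rm,e,dep):
    v,u=np.mgrid[0:400,0:640]; d=np.stack([u,v,np.ones_like(u)],-1)@np.linalg.inv(K).T
    return (d*[1,-1,-1]*dep[...,None])@Rm.T+e
def proj(K,Rm,e,p):
    q=Rm.T@(np.array(p)-e); q=K@np.array([q[0],-q[1],-q[2]]); return q[:2]/q[2]
E
python3 - <<'E'
from h import *
s=ctrl.state(); print(s)
for n in ["top","scene"]:
    p,d=eyes.read_camera(n); cv2.imwrite(f"pics/{n}0.png",p); np.save(n+".npy",d)
    c=eyes.calibration(n); print(n,c)
    K,Rm,e=cam(n)
    for t in ["stylus","stand","stand_hole0","stand_hole1","flask","seam0","seam4","seam8","scraper"]:
        for m in eyes.mark_of(n,t)[:3]:
            print(n,t,round(m["p"],2),np.round(m["pixel"],1), np.round(at_z(K,Rm,e,m["pixel"],0.08 if t[:2]in("st","sc") and t!="stand" else (.0 if t in("flask","stand") else .077)),4))
print(eyes.calibration("wrist"))
E
```

```text
pics
{'t': 0.0, 'q': array([-1.2755936 ,  0.33285079, -0.06472889,  1.46096347,  0.02161785,
        1.34987935, -0.08854104]), 'joint_vel': array([ 6.55575276e-04,  6.03274921e-04,  8.25994517e-04, -1.39951344e-03,
        3.96531403e-04, -1.93197307e-04,  7.59361679e-05]), 'joint_torque': array([-3.37098563e-04, -6.23243380e+01,  2.44603126e-02, -3.89903069e+01,
       -6.12267083e-02,  3.96251155e-02,  1.27134085e-04]), 'position': array([0.19517075, 0.59332494, 0.2156566 ]), 'tool_rot': array([-4.97063454e-01, -3.10186894e+00,  2.19366365e-03]), 'wrist_force': array([-0.49226734,  0.0092071 , -0.54412701]), 'moment': array([-0.06166365, -0.01394149, -0.01908262]), 'grasp_force': 0.0, 'width': 0.08724037209367254}
top {'camera_matrix': array([[478.64037479,   0.        , 315.30343232],
       [  0.        , 478.64037479, 201.3711004 ],
       [  0.        ,   0.        ,   1.        ]]), 'eye': array([ 0.46174048, -0.09045754,  1.0938768 ]), 'rotation': array([ 0.1013287 , -0.09995121, -1.55959677])}Traceback (most recent call last):
  File "<stdin>", line 9, in <module>
  File "h.py", line 13, in at_z
    d=ray(K,Rm,e,rc); return e+d*(z-e[2])/d[2]
                                          ~^^^
IndexError: invalid index to scalar variable.
```

```bash
sed -i 's/return K,np.array(c\["rotation"\]),/return K,R.from_rotvec(c["rotation"]).as_matrix(),/' h.py
python3 - <<'E'
from h import *
for n in ["top","scene"]:
    p,d=eyes.read_camera(n); cv2.imwrite(f"pics/{n}0.png",p); np.save(n+".npy",d)
    K,Rm,e=cam(n); print(n,e)
    for t in ["stylus","stand","stand_hole0","stand_hole1","flask","seam0","seam4","seam8","scraper"]:
        for m in eyes.mark_of(n,t)[:3]:
            print(n,t,round(m["p"],2),np.round(m["pixel"],1), np.round(at_z(K,Rm,e,m["pixel"],0.08 if t[:2]in("st","sc") and t!="stand" else (.0 if t in("flask","stand") else .077)),4))
print(eyes.calibration("wrist"))
E
```

```text
top [ 0.46174048 -0.09045754  1.0938768 ]
top stylus 0.53 [218.9 358.2] [ 0.5558 -0.1805  0.08  ]
top stylus 0.53 [217.9 307.7] [ 0.557  -0.0731  0.08  ]
top stand 0.91 [217.4 369.4] [ 0.5669 -0.2133  0.    ]
top stand 0.4 [250.8 196. ] [0.4871 0.1814 0.    ]
top stand_hole0 0.95 [217.  388.4] [ 0.5604 -0.2447  0.08  ]
top stand_hole0 0.89 [214.9 356. ] [ 0.5643 -0.1758  0.08  ]
top stand_hole0 0.23 [129.3 225.5] [0.7491 0.108  0.08  ]
top stand_hole1 0.95 [217.  388.4] [ 0.5604 -0.2447  0.08  ]
top stand_hole1 0.89 [214.9 356. ] [ 0.5643 -0.1758  0.08  ]
top stand_hole1 0.23 [129.3 225.5] [0.7491 0.108  0.08  ]
top flask 0.97 [248.  221.3] [0.494  0.1241 0.    ]
top flask 0.39 [129.9 227.7] [0.7704 0.1185 0.    ]
top seam0 0.94 [237.6 202.8] [0.5133 0.149  0.077 ]
top seam0 0.93 [261.9 203.7] [0.4622 0.1451 0.077 ]
top seam0 0.91 [230.5 219.5] [0.5287 0.1141 0.077 ]
top seam4 0.94 [237.6 202.8] [0.5133 0.149  0.077 ]
top seam4 0.93 [261.9 203.7] [0.4622 0.1451 0.077 ]
top seam4 0.91 [230.5 219.5] [0.5287 0.1141 0.077 ]
top seam8 0.94 [237.6 202.8] [0.5133 0.149  0.077 ]
top seam8 0.
[... 1146 characters left out ...]
46 0.077 ]
scene seam8 0.83 [144.4 413.8] [0.475  0.1622 0.077 ]
scene seam8 0.8 [163.1 397.2] [0.5237 0.1097 0.077 ]
scene scraper 0.74 [200.3 230.1] [ 0.5688 -0.2433  0.08  ]
{'camera_matrix': array([[327.6692784 ,   0.        , 317.11060378],
       [  0.        , 327.6692784 , 193.4799916 ],
       [  0.        ,   0.        ,   1.        ]]), 'mount': array([[ 1.23325717e-05,  9.59107381e-01,  2.83042454e-01,
         7.93739882e-02],
       [ 9.99999999e-01, -1.59107175e-06, -3.81800074e-05,
         4.48792056e-04],
       [-3.61683861e-05,  2.83042455e-01, -9.59107381e-01,
        -1.67724225e-01],
       [ 0.00000000e+00,  0.00000000e+00,  0.00000000e+00,
         1.00000000e+00]])}
```

View pics/top0.png

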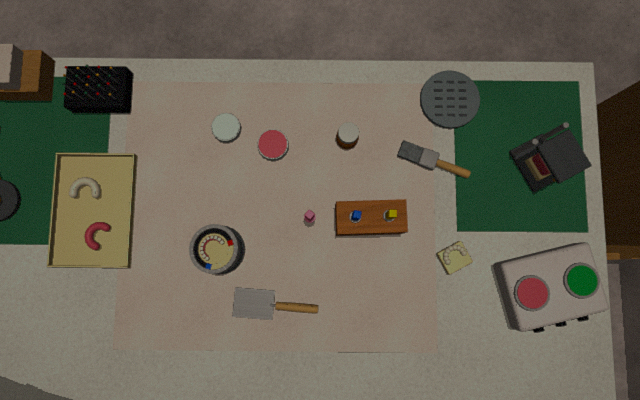

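View pics/scene0.png

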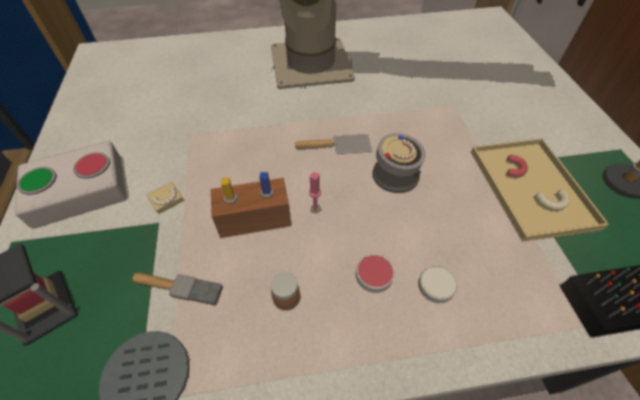

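Top view: blue stylus at (row 215, col 357), yellow scraper at (214, 392), pink look-alike at (216, 309), and the flask at (248, 216) with its blue block at (266, 208) and red at (242, 229). The flask's heading is therefore about 45°. The scene view agrees. I'll go close over the flask with the wrist camera.

```bash
cat >> h.py <<'E'
def plan(target,yaw_deg,n,st=None):
    """n equal rows from the present pose to TCP target, tool z down, tool x at world heading yaw"""
    st=st or ctrl.state(); p=np.array(st["position"]); T=R.from_rotvec(st["tool_rot"])
    a=np.radians(yaw_deg); G=R.from_matrix(np.array([[np.cos(a),np.sin(a),0],[np.sin(a),-np.cos(a),0],[0,0,-1]]))
    w=(T.inv()*G).as_rotvec()/n; d=(np.array(target)-p)/n
    for i in range(n):
        Ti=T*R.from_rotvec(w*i); print(np.round(Ti.inv().apply(d)*1e3,1),np.round(np.degrees(w),2))
E
python3 -c "
from h import *
plan([.49,.08,.185],90,10)"
```

```text
[-44.  -39.6   3.1] [ 0.   -0.    7.18]
[-48.7 -33.8   3.1] [ 0.   -0.    7.18]
[-52.5 -27.4   3.1] [ 0.   -0.    7.18]
[-55.5 -20.7   3.1] [ 0.   -0.    7.18]
[-57.7 -13.6   3.1] [ 0.   -0.    7.18]
[-58.9  -6.2   3.1] [ 0.   -0.    7.18]
[-59.2   1.2   3.1] [ 0.   -0.    7.18]
[-58.6   8.6   3.1] [ 0.   -0.    7.18]
[-57.1  15.8   3.1] [ 0.   -0.    7.18]
[-54.7  22.8   3.1] [ 0.   -0.    7.18]
```

Call:
apply_moves(targets=[[[-44, -40, 3], [0, 0, 7.2]], [[-49, -34, 3], [0, 0, 7.2]], [[-52, -27, 3], [0, 0, 7.2]], [[-55, -21, 3], [0, 0, 7.2]], [[-58, -14, 3], [0, 0, 7.2]]])

```text
t: 1.72
position: [0.3424, 0.3345, 0.2016]
tool_rot: [-1.437, -2.794, -0.001]
wrist_force: [0.2, 0.2, 0.1]
width: 0.0868
grasp_force: 0.0
```

Call:
apply_moves(targets=[[[-59, -6, 3], [0, 0, 7.2]], [[-59, 1, 3], [0, 0, 7.2]], [[-58, 9, 3], [0, 0, 7.2]], [[-57, 16, 3], [0, 0, 7.2]], [[-55, 23, 3], [0, 0, 7.2]]])

```text
t: 2.35
position: [0.4897, 0.078, 0.1867]
tool_rot: [2.23, 2.213, 0.002]
wrist_force: [0.9, 0.7, 0.9]
width: 0.087
grasp_force: 0.0
```

```bash
python3 -c "
from h import *
plan([.49,.08,.185],90,2)"
```

```text
[1.  0.1 0.9] [ 0.03 -0.02 -0.21]
[1.  0.1 0.9] [ 0.03 -0.02 -0.21]
```

Run:
```python
from h import *
eyes.read_camera("top")
s=ctrl.state(); p,d=eyes.read_camera("wrist"); cv2.imwrite("pics/w1.png",p); np.savez("w1.npz",p=p,d=d,pos=s["position"],rot=s["tool_rot"])
K,Rm,e=cam("wrist",s); P=cloud(K,Rm,e,d)
for t in ["flask","seam4"]:
    for m in eyes.mark_of("wrist",t)[:9]:
        print(t,round(m["p"],2),np.round(m["pixel"],1),np.round(at_z(K,Rm,e,m["pixel"],.077 if t=="seam4" else 0),4))
hsv=cv2.cvtColor(p,cv2.COLOR_BGR2HSV)
X=P[...,:]; near=(d>0)&(X[...,2]>.06)&(X[...,2]<.11)&(np.hypot(X[...,0]-.49,X[...,1]-.122)<.08)
for nm,msk in [("blue",(abs(hsv[...,0].astype(int)-115)<15)&(hsv[...,1]>130)),("red",((hsv[...,0]<8)|(hsv[...,0]>172))&(hsv[...,1]>150))]:
    m=near&msk; print(nm,m.sum(),np.round(np.median(X[m],0),4),np.round(np.argwhere(m).mean(0)))
print("near",near.sum(), np.percentile(X[near],[0,5,50,95,100],axis=0).round(4))
```

```text
flask 0.77 [114.9 317.4] [0.4932 0.1298 0.    ]
seam4 0.97 [ 73.5 305.3] [0.4841 0.1662 0.077 ]
seam4 0.94 [160.6 346. ] [0.5167 0.0953 0.077 ]
seam4 0.91 [ 75.7 328. ] [0.5021 0.1642 0.077 ]
seam4 0.76 [ 81.5 287.4] [0.4696 0.1605 0.077 ]
seam4 0.72 [101.7 360.4] [0.5283 0.1436 0.077 ]
seam4 0.7 [ 93.2 275.4] [0.4594 0.1518 0.077 ]
seam4 0.69 [142.8 357.2] [0.5261 0.1103 0.077 ]
seam4 0.63 [ 82.8 347.2] [0.5175 0.1585 0.077 ]
blue 162 [0.4545 0.1369 0.0848] [113. 269.]
red 166 [0.5042 0.0934 0.0856] [165. 332.]
near 13200 [[0.4397 0.0761 0.0707]
 [0.4496 0.0876 0.0734]
 [0.4912 0.1307 0.0822]
 [0.5337 0.1713 0.0878]
 [0.5437 0.1806 0.093 ]]
```

View pics/w1.png

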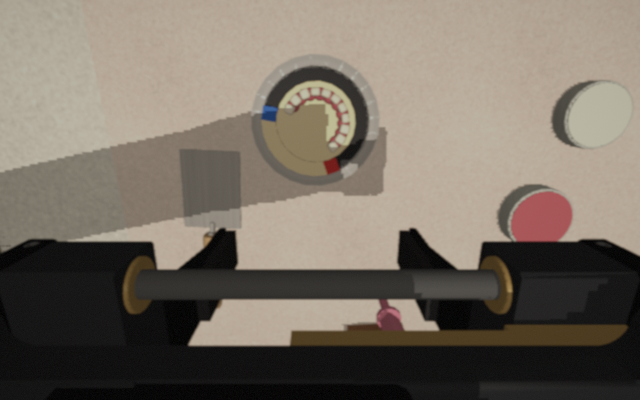

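Wrist view: the head is at (118, 316), with the blue block at (113, 269) and the red at (165, 332). The dark groove arcs over the top and right between them. Next I fit the ring plane and centre.

```bash
cat > fit.py <<'E'
from h import *
from scipy.optimize import least_squares
def fit(f):
    z=np.load(f); s=dict(position=z["pos"],tool_rot=z["rot"]); p,d=z["p"],z["d"]
    K,Rm,e=cam("wrist",s); X=cloud(K,Rm,e,d); hsv=cv2.cvtColor(p,cv2.COLOR_BGR2HSV)
    c=np.array([.4917,.1284])
    near=(d>0)&(X[...,2]>.06)&(X[...,2]<.11)&(np.hypot(*(X[...,:2]-c).transpose(2,0,1))<.065)
    for _ in range(3):
        r=np.hypot(*(X[...,:2]-c).transpose(2,0,1))
        ring=near&(r>.0455)&(r<.051); A=X[ring]
        ab=least_squares(lambda q:A[:,2]-q[0]-(A[:,:2]-c)@q[1:],[.08,0,0],loss="soft_l1",f_scale=.001).x
        # outer rim per angle bin, relative to centre
        th=np.arctan2(*(X[near][:,:2]-c).T[::-1]); rr=r[near]; b=(th*36/np.pi).astype(int)
        E=np.array([X[near][b==k][np.argsort(rr[b==k])[-4:]].mean(0) for k in np.unique(b)])
        sol=least_squares(lambda q:np.hypot(E[:,0]-q[0],E[:,1]-q[1])-q[2],[*c,.052],loss="soft_l1",f_scale=.001).x; c=sol[:2]
    print("centre",c.round(4),"R",sol[2].round(4),"top plane",ab.round(4),"resid",np.std(A[:,2]-ab[0]-(A[:,:2]-c)@ab[1:]).round(5))
    r=np.hypot(*(X[...,:2]-c).transpose(2,0,1)); th=np.degrees(np.arctan2(X[...,1]-c[1],X[...,0]-c[0]))
    for nm,m in [("blue",(abs(hsv[...,0].astype(int)-115)<15)&(hsv[...,1]>130)),("red",((hsv[...,0]<8)|(hsv[...,0]>172))&(hsv[...,1]>150))]:
        m=m&near&(r>.032)&(r<.045); q=X[m].mean(0); print(nm,q.round(4),"ang",np.degrees(np.arctan2(q[1]-c[1],q[0]-c[0])).round(1),"r",np.hypot(*(q[:2]-c)).round(4),"angrange",np.percentile(th[m],[2,98]).round(1))
    pl=X[...,2]-ab[0]-((X[...,:2]-c)@ab[1:])
    for a in range(-60,155,15):
        m=near&(abs(th-a)<7)
        dr=[np.median(pl[m&(abs(r-x)<.001)])*1e3 for x in np.arange(.028,.051,.002)]
        print(a,np.round(dr,1))
    return c,ab
if __name__=="__main__": fit("w1.npz")
E
python3 fit.py
```

```text
centre [0.4917 0.1286] R 0.0518 top plane [ 0.0819 -0.0564 -0.0808] resid 0.0007
blue [0.4545 0.137  0.0847] ang 167.3 r 0.038 angrange [159.7 174.9]
red [0.5039 0.0933 0.0854] ang -70.9 r 0.0374 angrange [-78.9 -62.6]
-60 [ 0.4  0.   0.3 -4.6 -4.4 -4.8 -4.7 -5.3 -1.2 -0.2 -0.3  0.2]
-45 [ 0.4  0.1 -0.4 -5.1 -5.8 -5.6 -5.3 -5.6 -1.   0.1  0.1  0.1]
-30 [ 0.3  0.2 -0.2 -5.2 -5.6 -5.3 -5.2 -5.4 -1.4 -0.   0.1 -0.2]
-15 [ 0.4  0.1 -0.4 -5.2 -5.2 -5.4 -5.4 -5.3 -1.   0.  -0.1  0. ]
0 [ 0.3 -0.2 -0.4 -5.5 -5.2 -5.2 -5.2 -5.3 -0.7 -0.   0.1  0.2]
15 [ 0.9  0.5 -0.2 -5.3 -5.6 -5.5 -5.2 -5.4 -0.3  0.  -0.2 -0. ]
30 [ 0.5  0.1 -0.9 -5.3 -5.4 -5.1 -5.4 -5.4 -0.3  0.1  0.2  0. ]
45 [ 0.4  0.2 -1.1 -5.1 -5.4 -5.  -5.3 -5.5 -0.1  0.1 -0.2 -0.1]
60 [-0.   0.4 -0.8 -5.3 -5.6 -5.5 -5.4 -5.5 -0.7 -0.   0.3  0.1]
75 [ 0.6  0.3 -0.8 -5.5 -5.  -5.3 -5.2 -5.3 -0.4 -0.1 -0.1  0.1]
90 [ 0.8  0.  -0.4 -5.1 -5.4 -5.4 -5.2 -5.3 -0.4 -0.1 -0.1 -0. ]
105 [ 0.6 -0.  -0.5 -5.5 -5.3 -5.3 -5.5 -5.6 -0.8  0.1  0.1  0.2]
120 [ 0.5  0.2 -0.7 -5.1 -5.2 -5.5 -5.4 -5.7 -0.7 -0.1 -0.1 -0. ]
135 [ 0.4  0.2 -0.4 -5.1 -5.4 -5.2 -5.3 -5.1 -0.8  0.   0.1 -0.1]
150 [ 0.4 -0.1 -0.2 -5.2 -5.3 -5.6 -5.5 -5.1 -0.9  0.2 -0.2 -0. ]
```

Call:
apply_moves(targets=[[[-50, 15, -4], [0, 0, -0.4]], [[-51, 15, -4], [0, 0, 0]], [[-51, 15, -4], [0, 0, 0]], [[-51, 15, -4], [0, 0, 0]], [[-51, 14, -4], [0, 0, 0]]])

```text
t: 3.18
position: [0.5643, -0.1735, 0.2066]
tool_rot: [-2.213, -2.229, -0.002]
wrist_force: [1.3, 0.6, 0.4]
width: 0.0872
grasp_force: 0.0
```

Call:
apply_moves(targets=[[[0, 0, 0], [0, 0, 0]]])

```text
t: 3.3
position: [0.5634, -0.1772, 0.2065]
tool_rot: [2.221, 2.221, -0.002]
wrist_force: [-0.4, 0.4, 0.4]
width: 0.087
grasp_force: 0.0
```

Run:
```python
from h import *
s=ctrl.state(); p,d=eyes.read_camera("wrist"); cv2.imwrite("pics/w2.png",p); np.savez("w2.npz",p=p,d=d,pos=s["position"],rot=s["tool_rot"])
K,Rm,e=cam("wrist",s); X=cloud(K,Rm,e,d); print(s["position"],np.round(Rm.T[:0],3),R.from_rotvec(s["tool_rot"]).as_matrix().round(3),s["wrist_force"])
hsv=cv2.cvtColor(p,cv2.COLOR_BGR2HSV)
m=(d>0)&(abs(hsv[...,0].astype(int)-115)<15)&(hsv[...,1]>110)&(X[...,2]>.05)
print(m.sum(),np.percentile(X[m][:,2],[5,50,90,98]))
q=X[m]; zt=np.percentile(q[:,2],95); top=m&(X[...,2]>zt-.004)
print("top",zt,top.sum()); pts=X[top][:,:2]; r=cv2.minAreaRect((pts*1e3).astype(np.float32)); print(r, np.median(pts,0), np.percentile(pts,[1,99],axis=0))
st=(d>0)&(X[...,2]>.075)&(X[...,2]<.085)&(abs(hsv[...,0].astype(int)-12)<10)&(hsv[...,1]>100); A=X[st][:,:2]
print("stand",st.sum(),cv2.minAreaRect((A*1e3).astype(np.float32)),np.median(X[st][:,2]))
```

```text
[ 0.56343934 -0.17723482  0.20651107] [] [[-0.     1.     0.   ]
 [ 1.     0.    -0.002]
 [-0.002  0.    -1.   ]] [-0.43104022  0.41800417  0.40868525]
617 [0.10004761 0.13482345 0.13655338 0.32652356]
top 0.2834503155497214 32
((579.0223388671875, -149.9475555419922), (134.79498291015625, 10.796728134155273), 6.209508895874023) [ 0.55298591 -0.15024832] [[ 0.51276466 -0.15935348]
 [ 0.64454676 -0.13855448]]
stand 8078 ((562.23193359375, -198.32064819335938), (68.91789245605469, 134.8478240966797), 2.2665863037109375) 0.07945481015494221
```

View pics/w2.png

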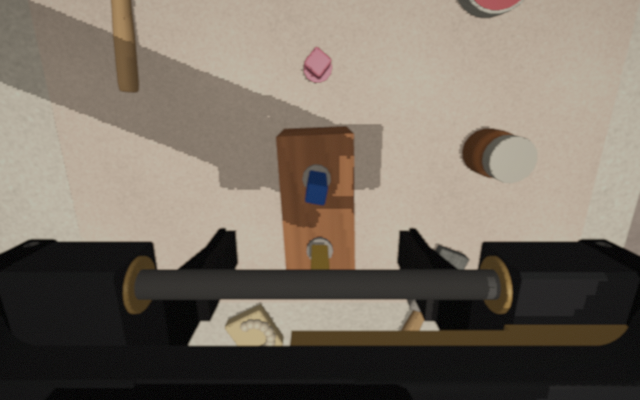

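Wrist view: the blue handle is at (186, 316) in the stand and the yellow one at (255, 319), with nothing in the fingers' way. Next I get the handle's centre and yaw.

Run:
```python
from h import *
z=np.load("w2.npz"); p,d=z["p"],z["d"]; s=dict(position=z["pos"],tool_rot=z["rot"])
K,Rm,e=cam("wrist",s); X=cloud(K,Rm,e,d); hsv=cv2.cvtColor(p,cv2.COLOR_BGR2HSV)
box=np.zeros((400,640),bool); box[150:225,290:340]=1
m=box&(abs(hsv[...,0].astype(int)-115)<15)&(hsv[...,1]>110)
t=m&(X[...,2]>.1325)&(X[...,2]<.145)
# rectify top face at fixed height
for zz in (.136,):
    P=np.array([at_z(K,Rm,e,rc,zz)[:2] for rc in np.argwhere(t)])*1e3
    print(t.sum(),cv2.minAreaRect(P.astype(np.float32)),P.mean(0))
    print("rows",[ (r,np.where(t[r])[0].min(),np.where(t[r])[0].max()) for r in np.unique(np.argwhere(t)[:,0])])
lo=m&~t; print("low",[ (r,np.where(m[r])[0].min(),np.where(m[r])[0].max()) for r in np.unique(np.argwhere(m)[:,0])])
# collar
c=(d>0)&box&(X[...,2]>.0835)&(X[...,2]<.0895)&~m; print("collar",c.sum(),np.percentile(X[c],[2,50,98],axis=0).round(4), cv2.minEnclosingCircle((X[c][:,:2]*1e3).astype(np.float32)))
# stand long edges
st=(d>0)&(X[...,2]>.076)&(X[...,2]<.084); 
L=[];
for r in range(145,225,5):
    w=np.where(st[r,260:375])[0]+260; a,b=X[r,w.min()],X[r,w.max()]; L.append([a[0],a[1],b[0],b[1]])
L=np.array(L); print(np.degrees(np.arctan(np.polyfit(L[:,1],L[:,0],1)[0])),np.degrees(np.arctan(np.polyfit(L[:,3],L[:,2],1)[0])),((L[:,0]+L[:,2])/2).round(4),L[:,1].round(3))
```

```text
371 ((561.142578125, -168.82723999023438), (15.453706741333008, 14.682599067687988), 80.0542984008789) [ 561.14839972 -168.76142538]
rows [(np.int64(183), np.int64(309), np.int64(314)), (np.int64(184), np.int64(308), np.int64(320)), (np.int64(185), np.int64(308), np.int64(324)), (np.int64(186), np.int64(308), np.int64(326)), (np.int64(187), np.int64(308), np.int64(326)), (np.int64(188), np.int64(307), np.int64(326)), (np.int64(189), np.int64(307), np.int64(326)), (np.int64(190), np.int64(307), np.int64(326)), (np.int64(191), np.int64(307), np.int64(326)), (np.int64(192), np.int64(307), np.int64(326)), (np.int64(193), np.int64(307), np.int64(325)), (np.int64(194), np.int64(306), np.int64(325)), (np.int64(195), np.int64(306), np.int64(325)), (np.int64(196), np.int64(306), np.int64(325)), (np.int64(197), np.int64(306), np.int64(325)), (np.int64(198), np.int64(306), np.int64(324)), (np.int64(199), np.int64(306), np.int64(324)), (np.int64(200), np.int64(306), np.int64(324)), (np.int64(201), np.int64(307), np.int64(324)), (np.int64(202), np.int64(310), np.int64(323)), (np.int64(203), np.in
[... 1400 characters left out ...]
t64(199), np.int64(306), np.int64(324)), (np.int64(200), np.int64(306), np.int64(324)), (np.int64(201), np.int64(307), np.int64(324)), (np.int64(202), np.int64(310), np.int64(323)), (np.int64(203), np.int64(315), np.int64(323)), (np.int64(204), np.int64(321), np.int64(322))]
collar 227 [[ 0.5493 -0.176   0.0838]
 [ 0.561  -0.163   0.0853]
 [ 0.5737 -0.1575  0.0882]] ((561.5689086914062, -169.85829162597656), 12.781963348388672)
-2.213535917612807 -1.9362528934004934 [0.5607 0.5605 0.5605 0.561  0.561  0.5614 0.561  0.5615 0.5619 0.5619
 0.5619 0.5624 0.5625 0.5628 0.5629 0.5629] [-0.14  -0.145 -0.149 -0.154 -0.159 -0.163 -0.168 -0.173 -0.178 -0.182
 -0.187 -0.192 -0.197 -0.202 -0.207 -0.212]
```

```bash
python3 -c "
from h import *
plan([.5612,-.1692,.106],80,4)"
```

```text
[ 1.3 -0.6 25. ] [-0.01  0.    2.54]
[ 1.3 -0.6 25. ] [-0.01  0.    2.54]
[ 1.3 -0.7 25. ] [-0.01  0.    2.54]
[ 1.2 -0.7 25. ] [-0.01  0.    2.54]
```

Call:
apply_moves(targets=[[[5.2, -2.5, 15], [0, 0, 5]], [[0, 0, 25], [0, 0, 5.1]], [[0, 0, 35], [0, 0, 0]], [[0, 0, 25], [0, 0, 0]], [[0, 0, 0], [0, 0, 0]]])

```text
t: 3.98
position: [0.56, -0.1659, 0.1048]
tool_rot: [-2.399, -2.023, 0.002]
wrist_force: [0.1, -1.6, 1.0]
width: 0.0872
grasp_force: 0.0
```

```bash
python3 -c "
from h import *
plan([.5612,-.1692,.106],80,1)"
```

```text
[-3.   1.7 -1.3] [-0.21 -0.07  0.3 ]
```

Call:
apply_moves(targets=[[[-2, 1.2, -1], [0, 0, 0]], [[0, 0, 0], [0, 0, 0]]])

```text
t: 4.22
position: [0.5626, -0.1711, 0.1088]
tool_rot: [2.403, 2.021, 0.003]
wrist_force: [-0.2, 0.5, -0.1]
width: 0.087
grasp_force: 0.0
```

```bash
python3 -c "
from h import *
for i in range(5):
    s=ctrl.state(); print(s['t'],s['position'].round(4),s['joint_vel'].round(3),s['wrist_force'].round(2)); eyes.read_camera('scene')
plan([.5612,-.1692,.106],80,1)"
```

```text
4.225 [ 0.5626 -0.1711  0.1088] [ 0.003  0.002  0.     0.007 -0.002 -0.004 -0.001] [-0.22  0.45 -0.08]
4.275 [ 0.5624 -0.1712  0.1086] [ 0.002  0.006  0.     0.008 -0.002 -0.002 -0.001] [0.73 0.56 0.61]
4.325 [ 0.5623 -0.1712  0.1083] [ 0.002  0.004 -0.     0.007  0.001 -0.003  0.002] [-0.1   0.45 -0.34]
4.375 [ 0.5621 -0.1712  0.1081] [ 0.002  0.004 -0.002  0.006 -0.001 -0.001  0.   ] [-0.43  0.17 -0.54]
4.425 [ 0.562  -0.1712  0.1079] [ 0.003  0.005 -0.001  0.005 -0.001 -0.002  0.001] [ 0.38 -0.21 -0.9 ]
[ 1.9 -1.   1.8] [ 0.03 -0.02  0.09]
```

Call:
apply_moves(targets=[[[1, 0, 0.5], [0, 0, 0]], [[0, 0, 0], [0, 0, 0]], [[0, 0, 0], [0, 0, 0]]])

```text
t: 4.85
position: [0.5619, -0.1702, 0.1069]
tool_rot: [-2.405, -2.021, 0.0]
wrist_force: [0.5, 0.3, 0.5]
width: 0.0871
grasp_force: 0.0
```

Call:
apply_moves(targets=[[[0, 0, 0], [0, 0, 0]], [[0, 0, 0], [0, 0, 0]], [[0, 0, 0], [0, 0, 0]], [[0, 0, 0], [0, 0, 0]], [[0, 0, 0], [0, 0, 0]]], fingers=0)

```text
t: 5.48
position: [0.5619, -0.1702, 0.1069]
tool_rot: [-2.405, -2.021, -0.0]
wrist_force: [0.4, 0.9, 0.1]
width: 0.045
grasp_force: 0.0
```

Run:
```python
from h import *
for i in range(3):
    s=ctrl.state(); print(s['t'],s['position'].round(4),s['wrist_force'].round(2),s['width'],s['grasp_force'])
    p,d=eyes.read_camera('wrist')
cv2.imwrite("pics/w3.png",p[100:330,200:440]); np.savez("w3.npz",p=p,d=d,pos=s["position"],rot=s["tool_rot"])
K,Rm,e=cam("wrist",s); X=cloud(K,Rm,e,d); hsv=cv2.cvtColor(p,cv2.COLOR_BGR2HSV)
m=(abs(hsv[...,0].astype(int)-115)<15)&(hsv[...,1]>110); m[:150]=0
T=R.from_rotvec(s["tool_rot"])
m&=(d>0)&(d<.25); Y=T.inv().apply(X[m]-s["position"])*1e3; print(m.sum(),np.argwhere(m).mean(0),np.percentile(Y,[2,10,50,90,98],axis=0).round(1))
print(T.as_matrix().round(3))
```

```text
5.475 [ 0.5619 -0.1702  0.1069] [0.36 0.88 0.08] 0.04501137624656302 0.0
5.525 [ 0.5619 -0.1702  0.1069] [0.32 0.09 0.08] 0.04112306907876377 0.0
5.575 [ 0.5619 -0.1702  0.1069] [-0.33 -0.33 -0.38] 0.036976935540613494 0.0
1439 [245.53161918 318.15357887] [[  0.7  -7.7 -87.2]
 [  2.7  -6.4 -28.9]
 [  7.8  -0.6 -20.4]
 [  8.3   5.    7.8]
 [ 33.1   6.2  15.6]]
[[ 0.172  0.985  0.   ]
 [ 0.985 -0.172  0.   ]
 [ 0.    -0.    -1.   ]]
```

Call:
apply_moves(targets=[[[0, 0, 0], [0, 0, 0]], [[0, 0, 0], [0, 0, 0]], [[0, 0, 0], [0, 0, 0]], [[0, 0, 0], [0, 0, 0]]])

```text
t: 6.12
position: [0.5619, -0.1702, 0.1069]
tool_rot: [-2.405, -2.021, 0.0]
wrist_force: [0.0, 0.6, -0.9]
width: 0.0162
grasp_force: 30.0
```

```bash
cat > g.py <<'E'
from h import *
import sys
s=ctrl.state(); p,d=eyes.read_camera('wrist'); print(s['t'],s['position'].round(4),s['wrist_force'].round(2),s['width'],s['grasp_force'])
cv2.imwrite(f"pics/{sys.argv[1]}.png",p[100:330,200:440]); np.savez(sys.argv[1]+".npz",p=p,d=d,pos=s["position"],rot=s["tool_rot"])
K,Rm,e=cam("wrist",s); X=cloud(K,Rm,e,d); hsv=cv2.cvtColor(p,cv2.COLOR_BGR2HSV)
m=(abs(hsv[...,0].astype(int)-115)<15)&(hsv[...,1]>110); m[:150]=0; m[:,:270]=0; m[:,370:]=0
T=R.from_rotvec(s["tool_rot"]); Y=T.inv().apply((X-s["position"]).reshape(-1,3)).reshape(X.shape)*1e3
z=np.median(Y[m&(Y[...,2]<-20)&(Y[...,2]>-40)][:,2]); t=m&(abs(Y[...,2]-z)<2.5)
P=Y[t]; print("top z",z,t.sum(),cv2.minAreaRect(P[:,:2].astype(np.float32)),P.mean(0),np.percentile(P,[2,98],axis=0).round(1))
E
python3 g.py w4
```

```text
6.125 [ 0.5619 -0.1702  0.1069] [ 0.02  0.56 -0.92] 0.016187394608811127 29.999122707231436
top z -28.058999586274297 606 ((4.847000598907471, -1.4352455139160156), (9.76414680480957, 16.50111198425293), 2.9241418838500977) [  4.66054403  -1.60595576 -28.26389097] [[  0.4  -9.5 -30.1]
 [  8.4   6.5 -26. ]]
```

Call:
apply_moves(targets=[[[0, 0, -20], [0, 0, 0]], [[0, 0, -40], [0, 0, 0]], [[0, 0, -40], [0, 0, 0]], [[0, 0, -40], [0, 0, 0]], [[5, -2, -5], [0, 0, 0]]])

```text
t: 6.8
position: [0.5619, -0.1661, 0.2561]
tool_rot: [2.403, 2.017, 0.006]
wrist_force: [0.5, 0.5, -1.5]
width: 0.0156
grasp_force: 30.0
```

Call:
apply_moves(targets=[[[35, -19, 0], [0, 0, 0]], [[48, -26, 0], [0, 0, 0]], [[50, -26, 0], [0, 0, 0]], [[50, -26, 0], [0, 0, 0]], [[48, -26, 0], [0, 0, 0]]])

```text
t: 7.42
position: [0.4782, 0.0855, 0.2522]
tool_rot: [-2.404, -2.022, -0.001]
wrist_force: [0.6, 0.6, -0.7]
width: 0.0156
grasp_force: 30.0
```

Call:
apply_moves(targets=[[[38, -20, 5], [0, 0, 0]], [[20, -10, 10], [0, 0, 0]], [[0, 0, 20], [0, 0, 0]], [[0, 0, 15], [0, 0, 0]], [[0, 0, 0], [0, 0, 0]]])

```text
t: 8.05
position: [0.4592, 0.1454, 0.2011]
tool_rot: [-2.405, -2.02, 0.003]
wrist_force: [-0.3, -0.3, -0.5]
width: 0.016
grasp_force: 30.0
```

```bash
cat > pth.py <<'E'
from h import *
C=np.array([.4927,.1277]); OFF=.0889
def floor(th):
    a=np.radians(th); dx,dy=.038*np.cos(a),.038*np.sin(a); return np.array([C[0]+dx,C[1]+dy,.0769-.0564*dx-.0808*dy])
def tcp(th,comp): return floor(th)+[0,0,OFF-comp/1e3]
E
python3 - <<'E'
from pth import *
print(tcp(151,0)); s=ctrl.state(); print(s['position'],s['wrist_force'],s['width'])
plan(tcp(151,-8),80,1)
F=[]
for i in range(3): eyes.read_camera("wrist"); s=ctrl.state(); F.append(s['wrist_force']); print(s["position"])
print(F)
plan(tcp(151,-8),80,1)
E
python3 g.py w5
```

```text
[0.45946445 0.14612277 0.16618593]
[0.45921417 0.14536826 0.20106257] [-0.31049595 -0.2758561  -0.45704355] 0.016006874137758757
[ 0.8  0.2 26.9] [-0.09  0.08  0.05]
[0.4597222  0.14561403 0.20193919]
[0.46006754 0.14576441 0.20241835]
[0.46020118 0.1458651  0.20260911]
[array([ 1.20400194,  0.04445473, -0.47418273]), array([-0.09083452, -0.37492986, -0.80364481]), array([ 0.44880703, -0.20440518, -0.77572644])]
[ 0.1 -0.8 28.4] [ 0.04 -0.03  0.05]
8.2 [0.4602 0.1459 0.2026] [ 0.45 -0.2  -0.78] 0.015694323914644925 29.999387852149084
top z -28.076152803606487 606 ((5.150426387786865, -1.4849662780761719), (10.400199890136719, 16.43648910522461), 1.8803064823150635) [  4.7111631   -1.54530132 -28.27120963] [[  0.4  -9.5 -30. ]
 [  8.3   6.5 -25.9]]
```

Call:
apply_moves(targets=[[[0.1, -0.8, 16], [0, 0, 0]], [[0, 0, 10], [0, 0, 0]], [[0, 0, 3], [0, 0, 0]], [[0, 0, 2], [0, 0, 0]], [[0, 0, 0], [0, 0, 0]]])

```text
t: 8.88
position: [0.4592, 0.1463, 0.171]
tool_rot: [2.405, 2.021, 0.0]
wrist_force: [-0.1, 0.7, -0.8]
width: 0.0152
grasp_force: 30.0
```

```bash
cat > w.py <<'E'
from pth import *
import sys
th,c=float(sys.argv[1]),float(sys.argv[2])
F=[];Z=[]
for i in range(int(sys.argv[3]) if len(sys.argv)>3 else 3):
    s=ctrl.state(); F.append(s['wrist_force']); Z.append(s['position']); eyes.read_camera("wrist")
s=ctrl.state(); F.append(s['wrist_force']); Z.append(s['position'])
print(s['t'],"F",np.mean(F,0).round(2),np.array(Z)[[0,-1]].round(4).tolist()); plan(tcp(th,c),80,1,s)
E
python3 w.py 151 0
```

```text
9.025 F [ 0.11 -0.06 -0.72] [[0.4592, 0.1463, 0.171], [0.4592, 0.1464, 0.1712]]
[-0.2  0.3  5. ] [ 0.02 -0.02  0.09]
```

Call:
apply_moves(targets=[[[0, 0.3, 1.5], [0, 0, 0]], [[0, 0, 1.5], [0, 0, 0]], [[0, 0, 1], [0, 0, 0]], [[0, 0, 0], [0, 0, 0]]])

```text
t: 9.52
position: [0.4593, 0.1462, 0.1668]
tool_rot: [-2.405, -2.021, 0.0]
wrist_force: [-0.3, 0.2, -1.2]
width: 0.0159
grasp_force: 30.0
```

```bash
python3 w.py 151 0
```

```text
9.675 F [-0.01 -0.01 -0.99] [[0.4593, 0.1462, 0.1668], [0.4594, 0.1463, 0.167]]
[-0.1  0.1  0.8] [ 0.   -0.01  0.09]
```

Call:
apply_moves(targets=[[[0, 0, 0.8], [0, 0, 0]], [[0, 0, 0.7], [0, 0, 0]], [[0, 0, 0], [0, 0, 0]]])

```text
t: 10.05
position: [0.4594, 0.1463, 0.1655]
tool_rot: [-2.405, -2.021, -0.0]
wrist_force: [0.2, 0.5, 0.2]
width: 0.0156
grasp_force: 30.0
```

```bash
python3 w.py 151 0
```

```text
10.2 F [-0.24 -0.    0.08] [[0.4594, 0.1463, 0.1655], [0.4594, 0.1462, 0.1655]]
[-0.1  0.1 -0.7] [ 0.   -0.01  0.09]
```

Call:
apply_moves(targets=[[[0, 0, 0.7], [0, 0, 0]], [[0, 0, 0.6], [0, 0, 0]], [[0, 0, 0], [0, 0, 0]]])

```text
t: 10.58
position: [0.4594, 0.1463, 0.1642]
tool_rot: [-2.405, -2.021, -0.0]
wrist_force: [-0.6, 0.7, 1.2]
width: 0.0157
grasp_force: 30.0
```

```bash
sed -i 's/OFF=.0889/OFF=.0884/' pth.py; python3 w.py 151 1.5 5
cat > rows.py <<'E'
from pth import *
import sys
# rows between successive path angles with compression, in tool axes at yaw 80; args: th0 th1 n comp
th0,th1,n,c=float(sys.argv[1]),float(sys.argv[2]),int(sys.argv[3]),float(sys.argv[4])
s=ctrl.state(); T=R.from_rotvec(s["tool_rot"])
P=[s["position"] if len(sys.argv)>5 else tcp(th0,c)]+[tcp(t,c) for t in np.linspace(th0,th1,n+1)[1:]]
for i,r in enumerate(T.inv().apply(np.diff(P,axis=0))*1e3): print(np.linspace(th0,th1,n+1)[i+1].round(1),r.round(1).tolist())
E
python3 rows.py 151 -54 55 1.5
```

```text
10.825 F [-0.11  0.26  1.76] [[0.4594, 0.1463, 0.1642], [0.4594, 0.1463, 0.1642]]
[-0.1  0.1  0. ] [ 0.   -0.01  0.09]
147.3 [2.3, 0.9, 0.2]
143.5 [2.2, 1.0, 0.2]
139.8 [2.2, 1.2, 0.2]
136.1 [2.1, 1.3, 0.2]
132.4 [2.0, 1.4, 0.2]
128.6 [1.9, 1.6, 0.2]
124.9 [1.8, 1.7, 0.2]
121.2 [1.7, 1.8, 0.2]
117.5 [1.6, 1.9, 0.2]
113.7 [1.4, 2.0, 0.2]
110.0 [1.3, 2.1, 0.2]
106.3 [1.2, 2.2, 0.2]
102.5 [1.0, 2.3, 0.2]
98.8 [0.9, 2.3, 0.2]
95.1 [0.7, 2.4, 0.2]
91.4 [0.6, 2.4, 0.2]
87.6 [0.4, 2.4, 0.1]
83.9 [0.2, 2.5, 0.1]
80.2 [0.1, 2.5, 0.1]
76.5 [-0.1, 2.5, 0.1]
72.7 [-0.2, 2.5, 0.1]
69.0 [-0.4, 2.4, 0.1]
65.3 [-0.6, 2.4, 0.1]
61.5 [-0.7, 2.4, 0.0]
57.8 [-0.9, 2.3, 0.0]
54.1 [-1.0, 2.3, 0.0]
50.4 [-1.2, 2.2, -0.0]
46.6 [-1.3, 2.1, -0.0]
42.9 [-1.4, 2.0, -0.0]
39.2 [-1.6, 1.9, -0.1]
35.5 [-1.7, 1.8, -0.1]
31.7 [-1.8, 1.7, -0.1]
28.0 [-1.9, 1.6, -0.1]
24.3 [-2.0, 1.5, -0.1]
20.5 [-2.1, 1.3, -0.1]
16.8 [-2.2, 1.2, -0.1]
13.1 [-2.2, 1.0, -0.2]
9.4 [-2.3, 0.9, -0.2]
5.6 [-2.4, 0.7, -0.2]
1.9 [-2.4, 0.6, -0.2]
-1.8 [-2.4, 0.4, -0.2]
-5.5 [-2.5, 0.3, -0.2]
-9.3 [-2.5, 0.1, -0.2]
-13.0 [-2.5, -0.1, -0.2]
-16.7 [-2.5, -0.2, -0.2]
-20.5 [-2.4, -0.4, -0.2]
-24.2 [-2.4, -0.5, -0.2]
-27.9 [-2.4, -0.7, -0.2]
-31.6 [-2.3, -0.8, -0.2]
-35.4 [-2.3, -1.0, -0.2]
-39.1 [-2.2, -1.1, -0.2]
-42.8 [-2.1, -1.3, -0.2]
-46.5 [-2.0, -1.4, -0.2]
-50.3 [-1.9, -1.5, -0.2]
-54.0 [-1.8, -1.7, -0.2]
```

Call:
apply_moves(targets=[[[2.3, 0.9, 0.2], [0, 0, 0]], [[2.2, 1.0, 0.2], [0, 0, 0]], [[2.2, 1.2, 0.2], [0, 0, 0]], [[2.1, 1.3, 0.2], [0, 0, 0]], [[2.0, 1.4, 0.2], [0, 0, 0]]])

```text
t: 11.45
position: [0.467, 0.1561, 0.1631]
tool_rot: [-2.405, -2.021, 0.0]
wrist_force: [-1.2, -1.1, 1.6]
width: 0.0159
grasp_force: 30.0
```

```bash
python3 w.py 132.4 1.5 4
```

```text
11.65 F [-0.53 -0.52  1.71] [[0.467, 0.1561, 0.1631], [0.4672, 0.1561, 0.1633]]
[-0.4 -0.1  0.3] [ 0.03 -0.03  0.1 ]
```

Call:
apply_moves(targets=[[[1.7, 1.6, 0.2], [0, 0, 0]], [[1.7, 1.7, 0.2], [0, 0, 0]], [[1.7, 1.8, 0.2], [0, 0, 0]], [[1.6, 1.9, 0.2], [0, 0, 0]], [[1.4, 2.0, 0.2], [0, 0, 0]]])

```text
t: 12.28
position: [0.4773, 0.1625, 0.1621]
tool_rot: [-2.405, -2.021, -0.0]
wrist_force: [-1.5, 0.5, 2.2]
width: 0.0157
grasp_force: 30.0
```

```bash
python3 w.py 113.7 1.5 4
```

```text
12.475 F [-0.21 -0.13  1.9 ] [[0.4773, 0.1625, 0.1621], [0.4775, 0.1625, 0.1623]]
[-0.  -0.1  0.4] [ 0.04 -0.03  0.09]
```

Call:
apply_moves(targets=[[[1.3, 2.1, 0.2], [0, 0, 0]], [[1.2, 2.2, 0.2], [0, 0, 0]], [[1.0, 2.2, 0.2], [0, 0, 0]], [[0.9, 2.3, 0.2], [0, 0, 0]], [[0.7, 2.4, 0.2], [0, 0, 0]]])

```text
t: 13.1
position: [0.4892, 0.1655, 0.1611]
tool_rot: [-2.405, -2.021, -0.0]
wrist_force: [-1.4, -0.6, 1.8]
width: 0.0155
grasp_force: 30.0
```

```bash
python3 w.py 95.1 1.5 4
```

```text
13.3 F [-0.11  0.18  1.24] [[0.4892, 0.1655, 0.1611], [0.4896, 0.1655, 0.1613]]
[ 0.1 -0.2  0.4] [ 0.05 -0.02  0.09]
```

Call:
apply_moves(targets=[[[0.6, 2.3, 0.3], [0, 0, 0]], [[0.4, 2.4, 0.2], [0, 0, 0]], [[0.3, 2.4, 0.2], [0, 0, 0]], [[0.1, 2.5, 0.1], [0, 0, 0]], [[-0.1, 2.5, 0.1], [0, 0, 0]]])

```text
t: 13.92
position: [0.5014, 0.1647, 0.1602]
tool_rot: [-2.405, -2.021, -0.0]
wrist_force: [-1.3, 0.6, 0.9]
width: 0.0158
grasp_force: 30.0
```

```bash
python3 w.py 76.5 1.5 4
```

```text
14.125 F [-0.33  0.61  1.25] [[0.5014, 0.1647, 0.1602], [0.5017, 0.1645, 0.1604]]
[ 0.1 -0.2  0.1] [ 0.06 -0.02  0.08]
```

Call:
apply_moves(targets=[[[-0.1, 2.3, 0.2], [0, 0, 0]], [[-0.3, 2.4, 0.2], [0, 0, 0]], [[-0.5, 2.4, 0.2], [0, 0, 0]], [[-0.7, 2.4, 0.1], [0, 0, 0]], [[-0.8, 2.3, 0.1], [0, 0, 0]]])

```text
t: 14.75
position: [0.5126, 0.1603, 0.1595]
tool_rot: [-2.405, -2.021, -0.0]
wrist_force: [-2.6, 0.9, 2.3]
width: 0.0157
grasp_force: 30.0
```

```bash
python3 w.py 57.8 1.5 4
```

```text
14.95 F [-1.01  0.97  2.57] [[0.5126, 0.1603, 0.1595], [0.513, 0.16, 0.1597]]
[-0.2  0.  -0.4] [ 0.06 -0.01  0.07]
```

Call:
apply_moves(targets=[[[-1.0, 2.2, -0.2], [0, 0, 0]], [[-1.2, 2.2, -0.2], [0, 0, 0]], [[-1.3, 2.1, 0], [0, 0, 0]], [[-1.4, 2.0, 0], [0, 0, 0]], [[-1.5, 1.9, -0.1], [0, 0, 0]]])

```text
t: 15.58
position: [0.5217, 0.1521, 0.1599]
tool_rot: [-2.405, -2.021, -0.0]
wrist_force: [-2.3, 1.1, 1.7]
width: 0.0156
grasp_force: 30.0
```

```bash
python3 w.py 39.2 1.5 4
```

```text
15.775 F [-0.43  1.    1.93] [[0.5217, 0.1521, 0.1599], [0.522, 0.1518, 0.1601]]
[-0.   0.2 -0.1] [0.05 0.   0.07]
```

Steady at about 2.7 N on the floor. Continuing.

Call:
apply_moves(targets=[[[-1.7, 1.9, -0.1], [0, 0, 0]], [[-1.8, 1.8, -0.1], [0, 0, 0]], [[-1.9, 1.6, -0.1], [0, 0, 0]], [[-2.0, 1.5, -0.1], [0, 0, 0]], [[-2.1, 1.4, -0.2], [0, 0, 0]]])

```text
t: 16.4
position: [0.5282, 0.1412, 0.1606]
tool_rot: [-2.405, -2.021, -0.0]
wrist_force: [-0.0, 1.7, 1.4]
width: 0.0157
grasp_force: 30.0
```

```bash
python3 w.py 20.5 1.5 4
```

```text
16.6 F [0.34 1.03 1.72] [[0.5282, 0.1412, 0.1606], [0.5283, 0.1409, 0.1606]]
[ 0.1 -0.  -0.1] [0.03 0.02 0.07]
```

Call:
apply_moves(targets=[[[-2.1, 1.2, -0.1], [0, 0, 0]], [[-2.2, 1.0, -0.2], [0, 0, 0]], [[-2.3, 0.9, -0.2], [0, 0, 0]], [[-2.4, 0.7, -0.2], [0, 0, 0]], [[-2.4, 0.6, -0.2], [0, 0, 0]]])

```text
t: 17.23
position: [0.5305, 0.1292, 0.1615]
tool_rot: [2.405, 2.021, 0.0]
wrist_force: [0.3, 2.9, 2.1]
width: 0.0159
grasp_force: 30.0
```

```bash
python3 w.py 1.9 1.5 4
```

```text
17.425 F [0.44 1.53 1.84] [[0.5305, 0.1292, 0.1615], [0.5305, 0.1289, 0.1614]]
[ 0.1  0.2 -0.1] [0.01 0.03 0.07]
```

Call:
apply_moves(targets=[[[-2.4, 0.5, -0.2], [0, 0, 0]], [[-2.5, 0.3, -0.2], [0, 0, 0]], [[-2.5, 0.1, -0.2], [0, 0, 0]], [[-2.5, 0, -0.2], [0, 0, 0]], [[-2.5, -0.2, -0.2], [0, 0, 0]]])

```text
t: 18.05
position: [0.529, 0.1169, 0.1625]
tool_rot: [2.405, 2.021, 0.0]
wrist_force: [0.9, 2.9, 1.9]
width: 0.0153
grasp_force: 30.0
```

```bash
python3 w.py -16.7 1.5 4
```

```text
18.25 F [0.52 1.55 1.97] [[0.529, 0.1169, 0.1625], [0.5289, 0.1166, 0.1624]]
[ 0.2  0.1 -0.2] [-0.    0.03  0.08]
```

Call:
apply_moves(targets=[[[-2.4, -0.3, -0.2], [0, 0, 0]], [[-2.4, -0.5, -0.2], [0, 0, 0]], [[-2.4, -0.7, -0.2], [0, 0, 0]], [[-2.3, -0.8, -0.2], [0, 0, 0]], [[-2.2, -0.9, -0.2], [0, 0, 0]]])

```text
t: 18.88
position: [0.5238, 0.1059, 0.1635]
tool_rot: [2.405, 2.021, 0.0]
wrist_force: [0.9, 2.4, 1.3]
width: 0.0155
grasp_force: 30.0
```

```bash
python3 w.py -35.4 1.5 4
```

```text
19.075 F [1.17 1.05 2.13] [[0.5238, 0.1059, 0.1635], [0.5236, 0.1057, 0.1634]]
[-0.   0.1 -0.4] [-0.02  0.02  0.08]
```

Call:
apply_moves(targets=[[[-2.2, -1.0, -0.3], [0, 0, 0]], [[-2.1, -1.2, -0.3], [0, 0, 0]], [[-2.0, -1.3, -0.2], [0, 0, 0]], [[-1.9, -1.5, -0.2], [0, 0, 0]], [[-1.8, -1.6, -0.2], [0, 0, 0]]])

```text
t: 19.7
position: [0.5155, 0.0972, 0.1647]
tool_rot: [2.405, 2.021, 0.0]
wrist_force: [2.9, 0.2, 2.0]
width: 0.0156
grasp_force: 30.0
```

```bash
python3 w.py -54 1.5 4
```

```text
19.9 F [1.   0.79 2.22] [[0.5155, 0.0972, 0.1647], [0.5152, 0.0971, 0.1645]]
[-0.2 -0.2 -0.5] [-0.04  0.02  0.09]
```

Call:
apply_moves(targets=[[[0, 0, -3], [0, 0, 0]], [[0, 0, -7], [0, 0, 0]], [[0, 0, -20], [0, 0, 0]], [[0, 0, -30], [0, 0, 0]], [[0, 0, -30], [0, 0, 0]]])

```text
t: 20.52
position: [0.5152, 0.0969, 0.2556]
tool_rot: [-2.405, -2.021, 0.002]
wrist_force: [0.5, 0.3, -0.6]
width: 0.016
grasp_force: 30.0
```

Call:
apply_moves(targets=[[[-25, 9, 0], [0, 0, 0]], [[-45, 17, 0], [0, 0, 0]], [[-50, 18, 0], [0, 0, 0]], [[-50, 18, 0], [0, 0, 0]], [[-45, 16, 0], [0, 0, 0]]])

```text
t: 21.15
position: [0.5551, -0.1299, 0.2549]
tool_rot: [-2.405, -2.021, 0.001]
wrist_force: [-0.0, 0.7, -0.3]
width: 0.0159
grasp_force: 30.0
```

Call:
apply_moves(targets=[[[-28, 10, 0], [0, 0, 0]], [[-12, 4, 0], [0, 0, 0]], [[0, 0, 10], [0, 0, 0]], [[0, 0, 10], [0, 0, 0]], [[0, 0, 0], [0, 0, 0]]])

```text
t: 21.78
position: [0.5619, -0.168, 0.2333]
tool_rot: [-2.401, -2.022, 0.001]
wrist_force: [-0.6, -0.6, -1.0]
width: 0.0157
grasp_force: 30.0
```

```bash
python3 - <<'E'
from h import *
for i in range(8): eyes.read_camera("scene")
s=ctrl.state(); print(s["t"],s["position"],s["wrist_force"]); plan([.5619,-.1702,.1069],80,1,s)
E
python3 g.py w6
```

```text
22.175 [ 0.56243655 -0.16966268  0.23486694] [ 0.13581064  0.42646885 -0.75424725]
[ -0.6  -0.5 128. ] [ 0.03 -0.01  0.1 ]
22.175 [ 0.5624 -0.1697  0.2349] [ 0.14  0.43 -0.75] 0.015702899545099423 29.9994812431396
top z -28.067564083451376 604 ((5.053081035614014, -1.458836555480957), (10.541820526123047, 16.165205001831055), 0.8055813312530518) [  4.66369801  -1.53907606 -28.27898911] [[  0.4  -9.4 -30. ]
 [  8.3   6.5 -25.9]]
```

Call:
apply_moves(targets=[[[-0.6, -0.5, 20], [0, 0, 0]], [[0, 0, 25], [0, 0, 0]], [[0, 0, 25], [0, 0, 0]], [[0, 0, 25], [0, 0, 0]], [[0, 0, 20], [0, 0, 0]]])

```text
t: 22.85
position: [0.5615, -0.1702, 0.1187]
tool_rot: [-2.405, -2.021, 0.0]
wrist_force: [-0.0, -0.6, -0.5]
width: 0.0157
grasp_force: 30.0
```

Call:
apply_moves(targets=[[[0, 0, 5], [0, 0, 0]], [[0, 0, 3], [0, 0, 0]], [[0, 0, 0], [0, 0, 0]], [[0, 0, 0], [0, 0, 0]], [[0, 0, 0], [0, 0, 0]]])

```text
t: 23.48
position: [0.5619, -0.1702, 0.112]
tool_rot: [2.405, 2.021, 0.001]
wrist_force: [-0.4, -0.5, -1.0]
width: 0.0155
grasp_force: 30.0
```

Run:
```python
from h import *
for i in range(6):
    s=ctrl.state(); print(s["t"],s["position"].round(4),s["wrist_force"].round(2)); eyes.read_camera("scene")
plan([.5619,-.1702,.1069],80,1,ctrl.state())
```

```text
23.475 [ 0.5619 -0.1702  0.112 ] [-0.45 -0.48 -0.99]
23.525 [ 0.5619 -0.1702  0.1119] [ 0.15 -0.07 -1.48]
23.575 [ 0.5618 -0.1702  0.1119] [-0.2   0.7  -0.18]
23.625 [ 0.5618 -0.1702  0.1118] [ 0.02  0.44 -0.84]
23.675 [ 0.5618 -0.1702  0.1117] [-0.21  0.03 -0.26]
23.725 [ 0.5618 -0.1702  0.1117] [-0.02 -0.01 -0.27]
[-0.   0.2  4.7] [ 0.   -0.01  0.09]
```

Call:
apply_moves(targets=[[[0, 0, 2], [0, 0, 0]], [[0, 0, 1], [0, 0, 0]], [[0, 0, 1], [0, 0, 0]], [[0, 0, 0.3], [0, 0, 0]], [[0, 0, 0], [0, 0, 0]]])

```text
t: 24.4
position: [0.5617, -0.1702, 0.1073]
tool_rot: [-2.405, -2.021, -0.0]
wrist_force: [-1.1, -0.3, -0.4]
width: 0.0158
grasp_force: 30.0
```

Run:
```python
from h import *
for i in range(4):
    s=ctrl.state(); print(s["t"],s["position"].round(4),s["wrist_force"].round(2)); eyes.read_camera("scene")
```

```text
24.4 [ 0.5617 -0.1702  0.1073] [-1.12 -0.28 -0.43]
24.45 [ 0.5617 -0.1702  0.1073] [ 0.09  0.28 -0.59]
24.5 [ 0.5617 -0.1702  0.1073] [-0.01  0.42 -1.37]
24.55 [ 0.5617 -0.1702  0.1073] [ 0.1  -0.23 -0.68]
```

Call:
apply_moves(targets=[[[0, 0, 0.3], [0, 0, 0]], [[0, 0, 0.2], [0, 0, 0]], [[0, 0, 0], [0, 0, 0]]])

```text
t: 24.98
position: [0.5617, -0.1702, 0.1068]
tool_rot: [2.405, 2.021, 0.0]
wrist_force: [-0.0, -0.0, -0.4]
width: 0.0157
grasp_force: 30.0
```

Call:
apply_moves(targets=[[[0, 0, 0], [0, 0, 0]], [[0, 0, 0], [0, 0, 0]], [[0, 0, 0], [0, 0, 0]], [[0, 0, 0], [0, 0, 0]], [[0, 0, 0], [0, 0, 0]]], fingers=60)

```text
t: 25.6
position: [0.5617, -0.1702, 0.1068]
tool_rot: [-2.405, -2.021, -0.0]
wrist_force: [-0.8, -0.2, -0.3]
width: 0.0505
grasp_force: 0.0
```

Call:
apply_moves(targets=[[[0, 0, -10], [0, 0, 0]], [[0, 0, -25], [0, 0, 0]], [[0, 0, -30], [0, 0, 0]], [[0, 0, -35], [0, 0, 0]], [[0, 0, 0], [0, 0, 0]]])

```text
t: 26.22
position: [0.5631, -0.1709, 0.2102]
tool_rot: [2.402, 2.019, 0.006]
wrist_force: [0.1, -0.2, -0.8]
width: 0.0518
grasp_force: 0.0
```

Run:
```python
from h import *
s=ctrl.state(); p,d=eyes.read_camera("wrist"); cv2.imwrite("pics/w7.png",p)
K,Rm,e=cam("wrist",s); X=cloud(K,Rm,e,d); hsv=cv2.cvtColor(p,cv2.COLOR_BGR2HSV)
m=(abs(hsv[...,0].astype(int)-115)<15)&(hsv[...,1]>110)&(X[...,2]>.12)&(X[...,2]<.15)&(np.hypot(X[...,0]-.5615,X[...,1]+.1695)<.03)
print(s["t"],m.sum(),np.percentile(X[m][:,2],[5,50,90]),cv2.minAreaRect((X[m&(X[...,2]>.132)][:,:2]*1e3).astype(np.float32)))
```

```text
26.225 423 [0.12475682 0.13523639 0.13615486] ((560.6228637695312, -168.9883575439453), (15.225430488586426, 14.093069076538086), 79.92132568359375)
```

View pics/w7.png

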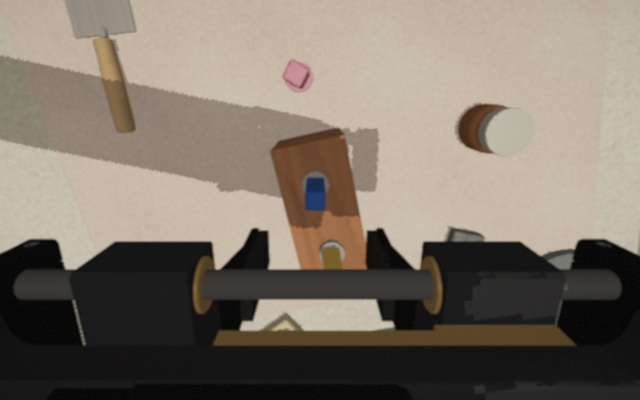

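The wrist view shows the stylus back upright in its hole at (190, 316). Its handle top is at 0.135 m as at the start, on the same axis and yaw. The scraper and everything else in view are undisturbed, and the gripper is clear, so I'm handing in.

```bash
python3 -c "
from h import *
print(sign_off())"
```

```text
the job is handed in; nothing more can be done
None
```

I ran the stylus along the groove from near the blue end to near the red end at about 2 cm/s, with about 2–3.3 N (estimated) on the floor. It is back upright in its hole on its collar and released, and I handed the job in at about 26 s.

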